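# Hang a sample bracket on the display tree

### The job

Turn the bracket tree anticlockwise (seen from above), pushing gently, until you feel it come up against its stop with the empty, orange-tipped branch facing the robot's side of the counter. Then hang the yellow bracket by its square hole on that empty branch, well past the orange tip, and let go, leaving the tree at its stop and the bottles and the tape roll around it where they stand.

Things in the scene. Friction and masses are not known exactly. Their poses are not given: they have to be found in the camera images.
- tree_foot (a point): Bracket tree: dark round foot 156 mm across, 24 mm high, fixed; this point is the centre of its underside, on the vertical turning axis. Its rotor has four level branches 90 degrees apart, 180 mm above the counter: three carry blue brackets like the yellow one (fixed on, plates 70 mm from the axis, from 124 to 224 mm above the counter), one is empty with an orange ball tip.
- rotor (a joint): Angle of the tree: 0 when the empty branch points to -x, to the robot's side; grows anticlockwise from above; starts between -1.85 and -1.15. It turns stiffly (about 0.25 N m of friction) and stays where it is left. Its anticlockwise travel ends at a sprung stop hidden in the foot, set anywhere from -0.4 to 0.4: it cannot be seen, only felt.
- hub_top (a point): Centre of the top of the rotor's black hub (38 mm across), 197 mm above the counter on the turning axis; nothing of the post stands higher. At the stop the tree gives by 0.05 rad per N m: a push 80 mm from the axis rises from about 3 N by 3 N per mm. 8 to 10 N is a firm arrival, over 20 N (25 N with the bracket) damages it. Let go, it springs part of the way back, which still counts as at the stop.
- free_tip (a point): Outer end of the empty branch, a bare level steel rod 8 mm thick with an orange ball 12 mm across on its end; this point is the ball's outermost point on the rod's axis, 118 mm from the turning axis, 180 mm above the counter. Its axes turn with the tree: x points along the rod in to the hub, z up. At the start the branch points to about the robot's left.
- bracket_hole (a point): Loose yellow inverted-T bracket, about 120 g, standing on its foot: plate 8 mm thick (its x), 44 wide (y), 100 high, on a foot 56 (x) by 44 (y) by 8 mm. A 20 mm square hole goes through the plate along x. This point is the hole's centre, half-way up the bracket; the plate is solid from 10 to 50 mm above it. Hung, the hole's top edge lies on the rod and this point is 6 mm below the rod's axis.
- bottle_red: White dose bottle with a red label, 51 mm across, 125 mm high, loose; origin at the centre of its underside.
- bottle_black: Black dose bottle with a red cap, 51 mm across, 137 mm high, loose; origin at the centre of its underside.
- black_tape: Small roll of black tape lying flat, 59 mm across, 19 mm high, loose; origin at the centre of its underside.
Mind the look-alikes: they are no part of the job. Of the things shaped like the part that bears bracket_hole, the yellow one is meant.

How it is judged:
By the outcome, as a careful person would: the job done as asked, in the order asked, and still so for the second after the job is handed in, with the robot touching nothing.
It also fails if it takes over 70 s, if anything falls off the work surface, if the arm or the gripper's body presses on something with over 40 N, if the wrist force passes 120 N, or if a joint passes its speed limit or range.

### The arm

A 6-joint arm with a two-finger parallel gripper is mounted at the origin on a cart in front of the work surface, level with it; the furniture and walls round the work are solid. World frame = base frame: x ahead of the robot, y to its left, z up, the work surface at z = 0. Lengths are in mm, angles in rad, forces in N, time in s.
With the tool pointing down it reaches from about 350 to 975 mm from the base axis. Payload 7.1 kg.
Tool frame: the origin (TCP) lies midway between the tips of the shut fingers; the grasp point (between the pads) lies ctrl.tcp_to_grasp behind it (ctrl.tcp_to_grasp is the distance from the TCP to the grasp point, in mm); z points along the fingers, y is the direction in which the jaws open and shut (so a half turn about z gives the same grasp; the last joint's range is limited). The gripper opens to 88 mm and grips with 3 to 60 N. Pads are 20 mm wide; open, the fingers measure 115 mm over their backs; the gripper's body (75 mm by 178 mm) begins 61 mm behind the grasp point.
Start: joints at [-1.246, 0.423, 1.63, -0, 1.089, -0.019], TCP at [210.684, -588.402, 222.675] pointing down, gripper open.
Joint ranges: [-3, 3], [-0.9, 2.11], [0.09, 2.58], [-1.31, 4.45], [0.11, 2.69], [-2.54, 2.54]. Speed limits (rad/s): [2.39, 2.39, 3.01, 3.14, 3.14, 3.14].

### API

Orientations are given as a rotation vector (axis times angle).
In Python, from workcell import ctrl gives the robot as it stands.
- The arm moves only by the tool play_rows, never from a script. Its argument "increments" is text: rows parted by semicolons, each of 5 numbers parted by spaces: the opening, from 0 (shut) to 1 (fully open), then the shift along the world's x, y, z in m, then the turn about the world's z in degrees. A call has 1 to 20 rows; each row shifts and turns the commanded pose from where the row before left it; what a row does not reach is not made up. A row lasts 1/10 s, in which the tool goes at most 50 mm and 8.59 degrees, less where a joint would pass 70% of its speed; a pose out of reach is approached as far as the arm can. A call is refused whole if a number of a shift passes 0.05 or a number of a turn 8.59, either way. A call with a gripper value outside its range is refused whole. The fingers move at their own pace and stop on an object; the grip force is fixed at half the most. Time passes only in rows, so rows that do not move let the fingers close. It gives the time, the measured TCP pose, the force and the opening at its end, in the units of the state.
- ctrl.get_obs(): the state, without advancing time (a new reading comes with each control period).
- ctrl.get_image(name): name is "scene" or "top" or "wrist"; returns a dict with "img" (480x640x3 uint8, red, green, blue), "range_z" (480x640 float32, mm along the optical axis (not along the pixel's ray), 0 where there is no reading), "vertical_fov" (degrees; the focal length in pixels is half the picture's height over the tangent of half this angle, whatever the lens; pixels are square), "cx", "cy" (the principal point, pixels), "origin" and "attitude" of the camera in the world. Camera axes: x right, y down, z forward; pixel columns grow to the right and rows downward; lengths in mm; the calibration is good to about 2 mm. A picture is of the moment at which its call begins.
- ctrl.close_job(): hands the job in, once; it reports no verdict.
The state is a dict: "t": time; "qpos": joint angles; "qvel": joint speeds; "joint_torque": joint torques, N m; "ee_pos": TCP position; "orientation": TCP orientation; "ft_force": force on the tool from outside, world axes, zero at the start; "moment": the same for the moment, N m; "width": finger opening in mm.
Only numpy, scipy, OpenCV 4.12 (cv2) and the standard library are available. Lean on these libraries where they do the work, as an engineer would, in place of code of your own. Each camera call takes 0.05 s, during which the arm holds its last target. There are 200 camera calls.

## Working session

There is one attempt and no reset: what is moved stays moved. The work goes in short steps, Python scripts to look and compute and a tool call to move; the robot and the scene stay as the last step left them, time stands still between calls to the robot, and variables do not carry over. Pictures are saved under pics/ and viewed, on a budget of 10 in all, crops included, one or two more only if the job needs it, and the job is handed in when it is done.

Besides the shell and the picture viewer there is one more tool, called after "Request:" as name(argument=value, ...) on one line, values as JSON. play_rows: Moves the arm, as the interface text tells. Its arguments: {"type":"object","properties":{"increments":{"type":"string"}},"required":["increments"]}

```bash
mkdir -p pics; cat > h.py <<'E'
import numpy as np, cv2
from workcell import ctrl
from scipy.spatial.transform import Rotation as R
def shot(n):
    d=ctrl.get_image(n); A=np.array(d["attitude"],float)
    M=A if A.shape==(3,3) else (R.from_rotvec(A).as_matrix() if A.size==3 else R.from_quat(A).as_matrix())
    d["M"]=M; d["f"]=240/np.tan(np.radians(d["vertical_fov"])/2); z=d["range_z"]
    v,u=np.mgrid[:480,:640]
    c=np.stack([(u-d["cx"])*z/d["f"],(v-d["cy"])*z/d["f"],z],-1)
    d["P"]=c@M.T+np.array(d["origin"]); d["P"][z==0]=np.nan
    return d
def save(d,fn): cv2.imwrite("pics/"+fn,d["img"][:,:,::-1])
E
python3 - <<'E'
from h import *
for n in("scene","top"):
    d=shot(n); save(d,n+"1.png"); print(n,d["origin"],d["attitude"],d["vertical_fov"],d["cx"],d["cy"],np.nanmin(d["P"],(0,1)),np.nanmax(d["P"],(0,1)))
o=ctrl.get_obs(); print(o, ctrl.tcp_to_grasp)
E
```

```text
scene [ 67.14702093 603.08059276 869.05349413] [-0.67623912  2.54569157 -1.22770019] 47.98198697472189 313.13556719442533 240.3111994559581 [ -414.13832462 -3235.99846961  -968.64250416] [3603.51477434  331.90494032  709.91689376]
top [ 484.43023343 -184.16253723 1036.65205179] [-2.15313045  2.20779206 -0.13935907] 57.563512717700355 312.9627450165379 235.48790658755155 [ -409.81090272 -1682.73528136  -966.0391594 ] [1841.80410172 1176.75298096  547.69972449]
{'t': 0.1, 'qpos': array([-1.24598795e+00,  4.23764686e-01,  1.63061312e+00, -3.39730032e-05,
        1.08861520e+00, -1.90183213e-02]), 'qvel': array([-0.00159518, -0.00191937, -0.00058666,  0.0002104 , -0.0001379 ,
        0.00034796]), 'joint_torque': array([-2.75267321e-04, -5.45613778e+01, -2.74322391e+01,  6.44823234e-02,
        1.87933375e-02, -3.02415219e-05]), 'ee_pos': array([ 210.52416535, -587.93353764,  221.9794502 ]), 'orientation': array([-3.09391988e+00, -5.37213782e-01,  3.81554559e-04]), 'ft_force': array([ 1.01908229, -0.45772976,  0.76957075]), 'moment': array([-0.01547042,  0.04894581,  0.02215113]), 'width': 87.90623873949171} 18.700000000000003
```

```bash
python3 -c "
import cv2,numpy as np
a=[cv2.imread('pics/%s1.png'%n) for n in('scene','top')]
cv2.imwrite('pics/both.png',cv2.resize(np.vstack(a),None,fx=.625,fy=.625))"
```

```text
(no output)
```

View pics/top1.png

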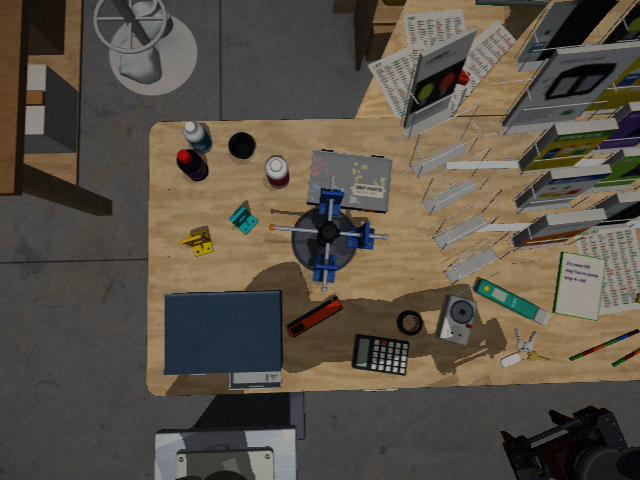

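View pics/scene1.png

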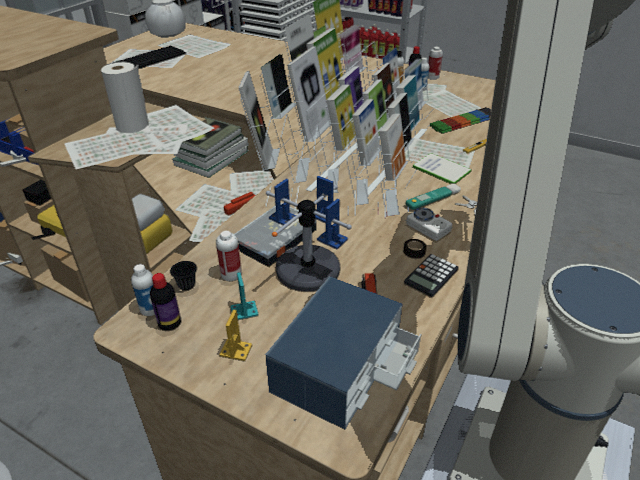

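The top view shows the hub at (329,232), the orange tip at (272,227), the yellow bracket at (198,242), a teal look-alike at (243,218), the red-label bottle at (277,172), the black bottle at (192,165) and the tape at (409,322). The blue cabinet stands at (223,333). Next I'll measure them.

```bash
python3 - <<'E'
from h import *
d=shot("top"); P=d["P"]; img=d["img"]; hsv=cv2.cvtColor(img,cv2.COLOR_RGB2HSV)
np.set_printoptions(precision=1,suppress=True)
for n,(u,v) in dict(hub=(329,231),tip=(272,227),yel=(198,242),teal=(243,218),red=(276,163),blk=(185,156),tape=(400,322),cab1=(168,296),cab2=(279,296),cab3=(279,370),cab4=(168,370),foot=(305,250),b_up=(330,195),b_r=(368,235),b_dn=(324,272),cup=(241,140),book=(350,160),stap=(315,315),calc=(380,350),edgeTL=(155,128),edgeBL=(155,388),cam=(458,310),rack1=(440,160),rack2=(450,195),rack3=(463,232)).items(): print(n,P[v,u],img[v,u])
x,y,z=P[...,0],P[...,1],P[...,2]
def ball(name,m): 
    q=P[m]; print(name,len(q),np.median(q,0),q.min(0),q.max(0))
H,S,V=[hsv[...,i].astype(int) for i in range(3)]
v,u=np.mgrid[:480,:640]
box=lambda a,b,c,e:(u>=a)&(u<=b)&(v>=c)&(v<=e)
h=box(310,350,212,250)&(z>190)&(z<205); ball("hub",h)
t=box(262,285,215,240)&(z>165)&(z<200); ball("rod/tip",t)
t=box(262,285,215,240)&(S>150)&(H<15)&(z>150); ball("tipcol",t)
yl=box(175,218,222,260)&(H>18)&(H<34)&(S>170)&(z>3); ball("yellow",yl)
q=P[yl&(z>75)]; print(len(q)); 
if len(q): print(q.mean(0), cv2.minAreaRect(q[:,:2].astype(np.float32)))
q=P[yl&(z<14)]; print(len(q)); print(cv2.minAreaRect(q[:,:2].astype(np.float32)))
# rod line
r=box(262,320,215,245)&(z>172)&(z<192)&(S<90); q=P[r]; print(len(q)); print(cv2.fitLine(q[:,:2].astype(np.float32),cv2.DIST_HUBER,0,.01,.01).ravel())
for n,b,zr in(("red",(262,292,150,190),(110,140)),("blk",(175,212,145,182),(120,150)),("tape",(394,425,306,338),(12,30))):
    m=box(*b)&(z>zr[0])&(z<zr[1]); q=P[m]; print(n,len(q),q.mean(0), cv2.minAreaRect(q[:,:2].astype(np.float32)))
m=(z>130)&box(150,290,285,380); q=P[m]; print("cab",q.min(0),q.max(0))
E
```

```text
hub [ 578.7 -237.9  195. ] [20 22 24]
tip [ 590.2 -127.1  186.3] [172  99  12]
yel [577.9  51.4  39.9] [160 124   0]
teal [630.5 -51.5  41.9] [  3 100 101]
red [ 735.2 -133.7  124.2] [174 168 163]
blk [750.9  56.  135.4] [149   9  12]
tape [ 383.1 -407.4   15.8] [9 5 4]
cab1 [459.8  95.9 113.3] [43 56 67]
cab2 [ 453.2 -133.7  100.8] [18 31 42]
cab3 [ 302.2 -131.4  110.4] [31 43 59]
cab4 [310.2  94.3 115.1] [35 48 63]
foot [ 554.7 -191.7   25.7] [59 60 71]
b_up [ 645.  -240.4  218.2] [ 2 12 33]
b_r [ 566.4 -309.4  221.8] [ 30  55 103]
b_dn [ 499.8 -226.4  185.7] [ 96 102 111]
cup [821.2 -45.8  21.1] [2 5 6]
book [ 761.9 -302.    40.8] [100 101 103]
stap [ 406.9 -210.4   44.4] [84 16  0]
calc [ 321.1 -358.4   15.5] [35 40 38]
edgeTL [862.  164.7  -0.1] [140 116  83]
edgeBL [249.2 158.2  -0. ] [130 107  74]
cam [ 408.2 -537.5   35.1] [54 58 58]
rack1 [ 741.5 -494.4  100. ] [131 130 124]
rack2 [ 667.9 -521.9   71.8] [130 128 126]
rack3 [nan nan nan] [127 125 120]
hub 278 [ 578.7 -236.   195.6] [ 561.1 -254.   190.3] [ 596.8 -216.8  200.2]
rod/tip 74 [ 589.9 -135.7  183.2] [ 584.3 -152.4 
[... 362 characters left out ...]
98047, 42.70713806152344), 16.001901626586914)
188
[   0.1    1.   585.3 -175.5]
red 314 [ 729.9 -131.9  117.2] ((731.9445190429688, -131.69036865234375), (42.2982292175293, 42.63945388793945), 15.139001846313477)
blk 145 [751.4  60.1 134.1] ((752.6227416992188, 61.14192199707031), (24.457456588745117, 25.565073013305664), 73.20996856689453)
tape 327 [ 381.3 -429.5   17.4] ((381.3184509277344, -429.6465759277344), (55.90485382080078, 54.651832580566406), 62.12590789794922)Traceback (most recent call last):
  File "<stdin>", line 22, in <module>
    return umr_minimum(a, axis, None, out, keepdims, initial, where)
ValueError: zero-size array to reduction operation minimum which has no identity
```

Axis at about (579,-236). The empty branch points at about 84°, so the rotor is near -1.67 rad. The yellow bracket is at (580,52.5) with its plate normal at about 15.5°. I'll move above the +x side of the empty branch with the fingers shut.

Request:
play_rows(increments="0 0 0 .04 0; 0 .025 .0271 0 -1.6; 0 .025 .0271 0 -1.6; 0 .025 .0271 0 -1.6; 0 .025 .0271 0 -1.6; 0 .025 .0271 0 -1.6; 0 .025 .0271 0 -1.6; 0 .025 .0271 0 -1.6; 0 .025 .0271 0 -1.6; 0 .025 .0271 0 -1.6; 0 .025 .0271 0 -1.6; 0 .025 .0271 0 -1.6; 0 .025 .0271 0 -1.6; 0 .025 .0271 0 -1.6; 0 .025 .0271 0 -1.6; 0 .025 .0271 0 -1.6; 0 .025 .0271 0 -1.6; 0 0 0 0 0; 0 0 0 0 0")

```text
t: 2.05
ee_pos: [610.5, -154.2, 262.1]
orientation: [3.138, -0.159, -0.002]
ft_force: [-1.4, -0.1, -0.1]
width: 0.8
```

```bash
python3 - <<'E'
import numpy as np
A=np.array([579,-236.]);r=85
def pos(th,off): # th deg rod angle, off: gap of tool centre from rod axis on clockwise side
    t=np.radians(th); return A+r*np.array([np.cos(t),np.sin(t)])+off*np.array([np.sin(t),-np.cos(t)])
p0=np.array([610.5,-154.4])
ths=np.r_[84.3,np.arange(84.3,157,4.8)]
p=np.array([pos(t,14) for t in ths]); p=np.vstack([p0,p[1:]])
print(np.c_[ths,p,np.vstack([np.diff(p,axis=0)/1000,[0,0]])].round(4))
E
```

```text
[[ 8.430000e+01  6.105000e+02 -1.544000e+02 -9.100000e-03  1.600000e-03]
 [ 8.430000e+01  6.013730e+02 -1.528108e+02 -7.000000e-03  1.600000e-03]
 [ 8.910000e+01  5.943334e+02 -1.512304e+02 -7.100000e-03  1.000000e-03]
 [ 9.390000e+01  5.871863e+02 -1.502446e+02 -7.200000e-03  4.000000e-04]
 [ 9.870000e+01  5.799817e+02 -1.498604e+02 -7.200000e-03 -2.000000e-04]
 [ 1.035000e+02  5.727703e+02 -1.500803e+02 -7.200000e-03 -8.000000e-04]
 [ 1.083000e+02  5.656026e+02 -1.509029e+02 -7.100000e-03 -1.400000e-03]
 [ 1.131000e+02  5.585288e+02 -1.523225e+02 -6.900000e-03 -2.000000e-03]
 [ 1.179000e+02  5.515987e+02 -1.543289e+02 -6.700000e-03 -2.600000e-03]
 [ 1.227000e+02  5.448607e+02 -1.569082e+02 -6.500000e-03 -3.100000e-03]
 [ 1.275000e+02  5.383622e+02 -1.600423e+02 -6.200000e-03 -3.700000e-03]
 [ 1.323000e+02  5.321488e+02 -1.637092e+02 -5.900000e-03 -4.200000e-03]
 [ 1.371000e+02  5.262639e+02 -1.678831e+02 -5.500000e-03 -4.700000e-03]
 [ 1.419000e+02  5.207490e+02 -1.725349e+02 -5.100000e-03 -5.100000e-03]
 [ 1.467000e+02  5.156427e+02 -1.776318e+02 -4.700000e-03 -5.500000e-03]
 [ 1.515000e+02  5.109808e+02 -1.831381e+02 -4.200000e-03 -5.900000e-03]
 [ 1.563000e+02  5.067959e+02 -1.890152e+02  0.000000e+00  0.000000e+00]]
```

Request:
play_rows(increments="0 0 0 -.032 0; 0 0 0 -.032 0; 0 0 0 -.03 0; 0 0 0 0 0")

```text
t: 2.45
ee_pos: [606.7, -155.3, 164.6]
orientation: [-3.136, 0.164, 0.013]
ft_force: [0.4, 0.6, -0.5]
width: 0.3
```

Request:
play_rows(increments="0 -.0045 .0008 0 0; 0 -.0046 .0008 0 0; 0 -.007 .0016 0 4.8; 0 -.0071 .001 0 4.8; 0 -.0072 .0004 0 4.8; 0 -.0072 -.0002 0 4.8; 0 -.0072 -.0008 0 4.8; 0 0 0 0 0")

```text
t: 3.25
ee_pos: [566.1, -151.6, 170.7]
orientation: [3.101, 0.495, 0.004]
ft_force: [0.3, -0.1, 0.4]
width: 0.3
```

```bash
cat >> h.py <<'E'
Ax=np.array([579,-236.])
def rodang(d,zr=(172,190)):
    P=d["P"]; x,y,z=P[...,0],P[...,1],P[...,2]; hsv=cv2.cvtColor(d["img"],cv2.COLOR_RGB2HSV)
    H,S=hsv[...,0],hsv[...,1]; r=np.hypot(x-Ax[0],y-Ax[1])
    m=(H<15)&(S>150)&(z>165)&(z<195)&(r>100)&(r<125)
    q=P[m]; c=np.median(q,0) if len(q) else None
    return c, None if c is None else np.degrees(np.arctan2(c[1]-Ax[1],c[0]-Ax[0])), len(q)
E
python3 - <<'E'
from h import *
o=ctrl.get_obs(); print(o["ee_pos"],o["ft_force"],o["orientation"])
print(rodang(shot("top")),rodang(shot("scene")))
o=ctrl.get_obs(); print(o["ee_pos"],o["ft_force"])
E
```

```text
[ 566.10488694 -151.60692457  170.74669975] [ 0.25156944 -0.11675972  0.44448783] [3.10101469 0.49468743 0.00431078]
(None, None, 0) (array([ 540.59717668, -127.4766679 ,  182.50998264]), np.float64(109.4871898182406), 21)
[ 566.34365833 -151.49650912  170.182022  ] [ 0.58511343 -0.69340383 -0.22807862]
```

Rod at 109.5°, following the tool. I'll continue along the arc.

Request:
play_rows(increments="0 -.0071 -.0014 0 4.8; 0 -.0069 -.002 0 4.8; 0 -.0067 -.0026 0 4.8; 0 -.0065 -.0031 0 4.8; 0 -.0062 -.0037 0 4.8; 0 -.0059 -.0042 0 4.8; 0 -.0055 -.0047 0 4.8; 0 -.0025 -.0025 0 2.4; 0 -.0026 -.0026 0 2.4; 0 0 0 0 0; 0 0 0 0 0")

```text
t: 4.45
ee_pos: [516.3, -178.1, 169.1]
orientation: [2.768, 1.484, 0.001]
ft_force: [0.7, 0.2, 0.4]
width: 0.5
```

```bash
python3 - <<'E'
from h import *
o=ctrl.get_obs(); print(o["ee_pos"],o["ft_force"],o["orientation"])
print(rodang(shot("top")),rodang(shot("scene")))
r=85
def pos(th,off=14):
    t=np.radians(th); return Ax+r*np.array([np.cos(t),np.sin(t)])+off*np.array([np.sin(t),-np.cos(t)])
for t in np.arange(146.7,204,2.4): print(round(t,1),pos(t).round(1),((pos(t+2.4)-pos(t))/1).round(2))
E
```

```text
[ 516.34478056 -178.12371295  169.10426548] [0.67731139 0.16396686 0.43892309] [2.76840707e+00 1.48373296e+00 5.99973376e-04]
(None, None, 0) (array([ 484.50441933, -172.76469677,  183.19240396]), np.float64(146.21003909984557), 18)
146.7 [ 515.6 -177.6] [-2.39 -2.7 ]
149.1 [ 513.3 -180.3] [-2.27 -2.8 ]
151.5 [ 511.  -183.1] [-2.15 -2.89]
153.9 [ 508.8 -186. ] [-2.03 -2.98]
156.3 [ 506.8 -189. ] [-1.9  -3.06]
158.7 [ 504.9 -192.1] [-1.77 -3.14]
161.1 [ 503.1 -195.2] [-1.64 -3.21]
163.5 [ 501.5 -198.4] [-1.51 -3.28]
165.9 [ 500.  -201.7] [-1.37 -3.34]
168.3 [ 498.6 -205.1] [-1.23 -3.39]
170.7 [ 497.4 -208.4] [-1.08 -3.44]
173.1 [ 496.3 -211.9] [-0.94 -3.48]
175.5 [ 495.4 -215.4] [-0.79 -3.52]
177.9 [ 494.6 -218.9] [-0.64 -3.55]
180.3 [ 493.9 -222.4] [-0.49 -3.57]
182.7 [ 493.4 -226. ] [-0.34 -3.59]
185.1 [ 493.1 -229.6] [-0.19 -3.6 ]
187.5 [ 492.9 -233.2] [-0.04 -3.61]
189.9 [ 492.9 -236.8] [ 0.11 -3.61]
192.3 [ 493.  -240.4] [ 0.26 -3.6 ]
194.7 [ 493.2 -244. ] [ 0.41 -3.58]
197.1 [ 493.6 -247.6] [ 0.56 -3.56]
199.5 [ 494.2 -251.2] [ 0.71 -3.54]
201.9 [ 494.9 -254.7] [ 0.86 -3.5 ]
```

Request:
play_rows(increments="0 -.0012 -.00135 0 1.2; 0 -.0012 -.00135 0 1.2; 0 -.00115 -.0014 0 1.2; 0 -.00115 -.0014 0 1.2; 0 -.0011 -.00145 0 1.2; 0 -.0011 -.00145 0 1.2")

```text
t: 5.15
ee_pos: [509.1, -186.6, 168.8]
orientation: [2.667, 1.66, 0.0]
ft_force: [2.0, 2.7, 2.9]
width: 0.8
```

Request:
play_rows(increments="0 -.0005 -.00075 0 .6; 0 -.0005 -.00075 0 .6; 0 -.0005 -.00075 0 .6; 0 -.0005 -.00075 0 .6")

```text
t: 5.55
ee_pos: [507.1, -189.5, 168.7]
orientation: [2.633, 1.714, 0.0]
ft_force: [1.8, 2.5, 2.2]
width: 0.5
```

Request:
play_rows(increments="0 -.0005 -.0008 0 .6; 0 -.0005 -.0008 0 .6; 0 -.0005 -.0007 0 .6; 0 -.0004 -.0007 0 .6")

```text
t: 5.95
ee_pos: [505.1, -192.4, 168.7]
orientation: [-2.596, -1.769, 0.0]
ft_force: [2.3, 2.5, 2.5]
width: 0.6
```

Sliding friction reads about 3.3 N, as expected. From here I'll take one small step at a time.

Request:
play_rows(increments="0 -.00045 -.0008 0 .6; 0 -.00045 -.0008 0 .6; 0 -.00045 -.0008 0 .6; 0 -.0004 -.0008 0 .6")

```text
t: 6.35
ee_pos: [503.3, -195.6, 168.6]
orientation: [-2.558, -1.823, 0.0]
ft_force: [0.9, 3.3, 2.2]
width: 0.7
```

Request:
play_rows(increments="0 -.0004 -.0008 0 .6; 0 -.0004 -.0008 0 .6; 0 -.0004 -.0008 0 .6; 0 -.0004 -.0008 0 .6")

```text
t: 6.75
ee_pos: [501.6, -198.8, 168.6]
orientation: [-2.519, -1.876, 0.0]
ft_force: [0.2, 3.2, 3.4]
width: 0.6
```

Request:
play_rows(increments="0 -.0004 -.0008 0 .6; 0 -.0004 -.0008 0 .6; 0 -.0004 -.0008 0 .6; 0 -.0003 -.0009 0 .6")

```text
t: 7.15
ee_pos: [500.1, -202.1, 168.6]
orientation: [-2.479, -1.928, 0.0]
ft_force: [-0.7, 2.9, 2.9]
width: 0.5
```

Request:
play_rows(increments="0 -.00035 -.0008 0 .6; 0 -.00035 -.0008 0 .6; 0 -.00035 -.0009 0 .6; 0 -.0003 -.0009 0 .6")

```text
t: 7.55
ee_pos: [498.7, -205.5, 168.6]
orientation: [-2.439, -1.98, 0.0]
ft_force: [-0.4, 3.8, 1.8]
width: 0.4
```

Request:
play_rows(increments="0 -.0003 -.0009 0 .6; 0 -.0003 -.0008 0 .6; 0 -.0003 -.0009 0 .6; 0 -.0003 -.0008 0 .6")

```text
t: 7.95
ee_pos: [497.5, -208.9, 168.5]
orientation: [-2.397, -2.031, 0.0]
ft_force: [-1.4, 2.8, 2.0]
width: 0.3
```

Request:
play_rows(increments="0 -.0003 -.0009 0 .6; 0 -.0003 -.0009 0 .6; 0 -.0003 -.0009 0 .6; 0 -.0002 -.0008 0 .6")

```text
t: 8.35
ee_pos: [496.5, -212.4, 168.6]
orientation: [-2.354, -2.08, 0.0]
ft_force: [-2.2, 4.7, 1.1]
width: 0.7
```

Request:
play_rows(increments="0 -.0002 -.0009 0 .6; 0 -.0002 -.0009 0 .6")

```text
t: 8.55
ee_pos: [496.1, -214.2, 168.5]
orientation: [-2.332, -2.105, 0.0]
ft_force: [-1.9, 3.2, 0.5]
width: 0.5
```

Request:
play_rows(increments="0 -.0002 -.0009 0 .6; 0 -.0002 -.0009 0 .6; 0 -.0002 -.0009 0 .6")

```text
t: 8.85
ee_pos: [495.5, -216.9, 168.6]
orientation: [-2.298, -2.141, 0.0]
ft_force: [-2.5, 2.7, 0.3]
width: 0.2
```

Request:
play_rows(increments="0 -.0002 -.0009 0 .6; 0 -.0002 -.0009 0 .6; 0 -.0001 -.0009 0 .6; 0 -.0001 -.0009 0 .6")

```text
t: 9.25
ee_pos: [494.8, -220.0, 168.5]
orientation: [-2.253, -2.188, -0.0]
ft_force: [-2.5, 6.8, 0.1]
width: 0.9
```

Request:
play_rows(increments="0 0 -.0005 0 .3; 0 0 -.0005 0 .3")

```text
t: 9.45
ee_pos: [494.6, -220.7, 168.5]
orientation: [-2.241, -2.199, -0.001]
ft_force: [-3.2, 7.8, 1.5]
width: 0.1
```

Request:
play_rows(increments="0 0 -.0005 0 .3; 0 0 -.0005 0 .3; 0 0 0 0 0")

```text
t: 9.75
ee_pos: [494.4, -221.4, 168.5]
orientation: [-2.229, -2.21, -0.001]
ft_force: [-3.2, 8.8, 2.1]
width: 0.3
```

Request:
play_rows(increments="0 0 -.0004 0 0; 0 0 -.0002 0 0; 0 0 0 0 0")

```text
t: 10.05
ee_pos: [494.4, -221.7, 168.5]
orientation: [-2.229, -2.21, -0.001]
ft_force: [-3.7, 9.4, 2.4]
width: 0.4
```

```bash
python3 - <<'E'
from h import *
print(rodang(shot("scene"))); o=ctrl.get_obs(); print(o["ee_pos"],o["ft_force"],o["orientation"])
d=shot("top"); P=d["P"]; z=P[...,2]; v,u=np.mgrid[:480,:640]
m=(u>262)&(u<300)&(v>120)&(v<200)&(z>105)&(z<140); print("red",np.median(P[m],0))
E
```

```text
(array([ 465.45415162, -232.39050317,  184.73111759]), np.float64(178.17924373869133), 14)
[ 494.44431001 -221.7285191   168.54286796] [-4.36217297  9.35087054  3.28177434] [-2.22895102e+00 -2.20982736e+00 -1.02425026e-03]
red [ 727.95845336 -131.58989917  113.66506478]
```

Firm, persistent contact at 9.4 N with the rod at about 178°: that is the stop. I'll back off and go to the yellow bracket.

Request:
play_rows(increments="0 0 .002 0 0; 0 0 .006 0 0; 0 0 .012 0 0; 0 0 0 .027 0; 0 0 0 .027 0; 0 0 0 .027 0; .6 .0086 .0254 0 1.6; .6 .0086 .0254 0 1.6; .6 .0086 .0254 0 1.6; .6 .0086 .0254 0 1.6; .6 .0086 .0254 0 1.6; .6 .0086 .0254 0 1.6; .6 .0086 .0254 0 1.6; .6 .0086 .0254 0 1.6; .6 .0086 .0254 0 1.6; .6 .0086 .0254 0 1.6; .6 0 0 -.03 0; .6 0 0 -.03 0; .6 0 0 0 0; .6 0 0 0 0")

```text
t: 12.15
ee_pos: [581.2, 51.2, 190.0]
orientation: [1.901, 2.501, -0.0]
ft_force: [0.7, -0.8, 1.1]
width: 52.3
```

```bash
python3 - <<'E'
from h import *
o=ctrl.get_obs(); a=o["orientation"]; print(o["ee_pos"],o["ft_force"],"jaw",np.degrees(2*np.arctan2(a[1],a[0]))-90)
d=shot("wrist"); save(d,"w1.png"); P=d["P"]; print("tip scene",rodang(shot("scene")))
t=shot("top"); print("tip top",rodang(t))
for n,d in (("wrist",d),("top",t)):
    P=d["P"];x,y,z=P[...,0],P[...,1],P[...,2]; hsv=cv2.cvtColor(d["img"],cv2.COLOR_RGB2HSV); H,S=hsv[...,0],hsv[...,1]
    m=(H>18)&(H<34)&(S>150)&(abs(x-580)<50)&(abs(y-52)<50)
    for a,b in((80,110),(2,14)):
        q=P[m&(z>a)&(z<b)]; print(n,len(q), q.mean(0) if len(q) else '', cv2.minAreaRect(q[:,:2].astype(np.float32)) if len(q)>5 else '')
# rod fit from top
P=t["P"];x,y,z=P[...,0],P[...,1],P[...,2]; r=np.hypot(x-579,y+236)
m=(z>176)&(z<190)&(r>25)&(r<112)&(abs(y+236)<30)&(x<560); q=P[m]; print(len(q),cv2.fitLine(q[:,:2].astype(np.float32),cv2.DIST_HUBER,0,.01,.01).ravel())
m=(z>190)&(z<202)&(r<22); q=P[m]; print("hub",cv2.minEnclosingCircle(q[:,:2].astype(np.float32)))
E
```

```text
[581.23585813  51.22322904 190.00164182] [ 0.74245748 -0.81729645  1.12276346] jaw 15.517265949534007
tip scene (array([ 465.68394879, -228.87642354,  183.66606673]), np.float64(176.40285319869298), 15)
tip top (array([ 466.90313476, -231.52388699,  184.52619773]), np.float64(177.71335079548862), 19)
wrist 713 [578.78904139  56.09393725  98.387294  ] ((579.2879028320312, 53.10502624511719), (7.702517986297607, 43.120479583740234), 15.456478118896484)
wrist 1977 [579.40482754  54.48172084   7.49614192] ((579.630859375, 52.49421691894531), (55.20100021362305, 44.33906555175781), 16.522253036499023)
top 64 [582.34596861  43.79779061  96.0669195 ] ((582.8818359375, 44.928924560546875), (7.822328567504883, 25.28799057006836), 15.734833717346191)
top 273 [577.10561106  50.10054037   7.56513718] ((580.5610961914062, 54.2398567199707), (56.75261306762695, 44.593990325927734), 17.209415435791016)
178 [ 9.9990940e-01 -1.3462781e-02  5.1038431e+02 -2.3370331e+02]
hub ((577.4528198242188, -236.73574829101562), 19.733489990234375)
```

View pics/w1.png

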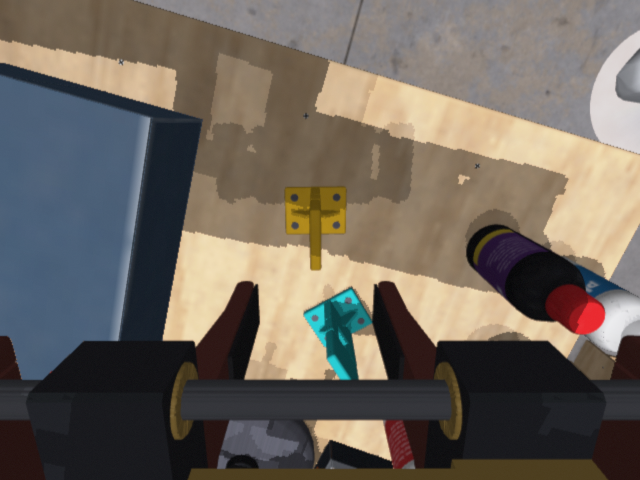

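The wrist view shows the yellow bracket at (316,228), its plate square to the jaws, and the teal look-alike nearer. It agrees with the top view to about 1 mm. I'll descend and grip.

Request:
play_rows(increments=".6 -.0012 .0018 -.03 0; .6 0 0 -.03 0; .6 0 0 -.03 0; .6 0 0 -.0237 0; .6 0 0 -.01 0; .6 0 0 0 0; .6 0 0 0 0; 0 0 0 0 0; 0 0 0 0 0; 0 0 0 0 0; 0 0 0 0 0; 0 0 0 0 0; 0 0 0 0 0; 0 0 0 0 0; 0 0 0 0 0")

```text
t: 13.8
ee_pos: [579.8, 52.7, 65.9]
orientation: [-1.902, -2.5, 0.0]
ft_force: [-0.2, 0.1, -0.9]
width: 8.0
```

Request:
play_rows(increments="0 0 0 .02 0; 0 0 0 .036 0; 0 0 0 .036 0; 0 0 0 .036 0; 0 0 0 .036 0; 0 -.0133 -.0237 0 -1.4; 0 -.0133 -.0237 0 -1.4; 0 -.0133 -.0238 0 -1.4; 0 -.0133 -.0237 0 -1.4; 0 -.0133 -.0238 0 -1.4; 0 -.0133 -.0237 0 -1.4; 0 -.0133 -.0238 0 -1.4; 0 -.0133 -.0238 0 -1.4; 0 -.0133 -.0237 0 -1.4; 0 -.0133 -.0237 0 -1.4; 0 -.0133 -.0238 0 -1.4; 0 -.0133 -.0238 0 -1.4; 0 0 0 0 0; 0 0 0 0 0; 0 0 0 0 0")

```text
t: 15.8
ee_pos: [420.5, -231.7, 229.9]
orientation: [-2.246, -2.196, -0.0]
ft_force: [-0.3, 0.2, -0.7]
width: 8.0
```

Request:
play_rows(increments="0 0 0 -.017 0; 0 0 0 -.017 0; 0 0 0 0 0; 0 0 0 0 0")

```text
t: 16.2
ee_pos: [420.6, -231.6, 196.1]
orientation: [-2.245, -2.197, 0.0]
ft_force: [0.7, -0.3, -0.4]
width: 8.1
```

```bash
python3 - <<'E'
from h import *
o=ctrl.get_obs(); a=o["orientation"]; print(o["ee_pos"],o["ft_force"],o["width"],"jaw",np.degrees(2*np.arctan2(a[1],a[0]))-90)
s=shot("scene"); save(s,"s2.png"); t=shot("top"); print(rodang(s),rodang(t))
cv2.imwrite("pics/s2c.png",cv2.resize(s["img"][150:330,200:420,::-1],None,fx=3,fy=3,interpolation=cv2.INTER_CUBIC))
for n,d in(("scene",s),("top",t)):
    P=d["P"];x,y,z=P[...,0],P[...,1],P[...,2]; r=np.hypot(x-579,y+236)
    m=(z>174)&(z<190)&(r>25)&(r<112)&(abs(y+236)<15)&(x<560); q=P[m]; print(n,len(q),cv2.fitLine(q[:,:2].astype(np.float32),cv2.DIST_HUBER,0,.01,.01).ravel() if len(q)>5 else '')
    hsv=cv2.cvtColor(d["img"],cv2.COLOR_RGB2HSV); H,S=hsv[...,0],hsv[...,1]
    m=(H>18)&(H<34)&(S>150)&(abs(x-420)<50)&(abs(y+232)<50)&(z>100)
    q=P[m]; print("yellow",len(q),q.min(0),q.max(0)) if m.any() else 0
    q=P[m&(z<142)]; print(len(q),cv2.minAreaRect(q[:,:2].astype(np.float32)) if len(q)>5 else '')
E
```

```text
[ 420.5866141  -231.64301495  196.05268348] [ 0.6931595  -0.31977879 -0.42278895] 8.115175330520973 jaw -361.2285033948682
(array([ 465.3624292 , -230.1138005 ,  182.73809012]), np.float64(177.03484288135786), 15) (None, None, 0)
scene 139 [ 9.9957323e-01 -2.9213268e-02  5.0973459e+02 -2.3230006e+02]
yellow 525 [ 383.39479102 -252.79471094  132.06081358] [ 447.13806346 -197.08514682  376.17819812]
202 ((420.08251953125, -229.52491760253906), (46.547420501708984, 54.08192443847656), 89.9474868774414)
top 81 [ 9.9998826e-01  4.8485789e-03  5.3308850e+02 -2.3461501e+02]
0
```

View pics/s2c.png

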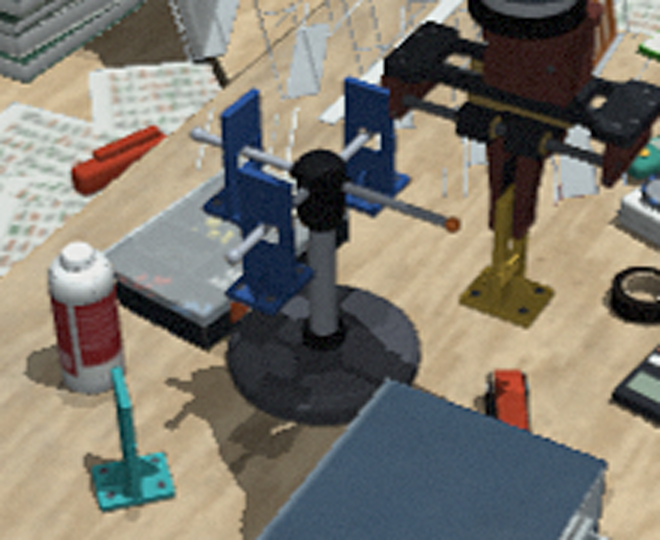

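The crop shows the bracket upright, its plate just out from the orange tip (crop 452,224) and lined up with the rod. The tip is at y of about -232.5. I'll thread it on slowly.

Request:
play_rows(increments="0 0 -.0008 0 0; 0 .008 -.0001 0 0; 0 .008 -.0001 0 0; 0 .008 -.0002 0 0; 0 .007 -.0002 0 0; 0 .007 -.0002 0 0; 0 .007 -.0002 0 0; 0 .006 0 0 0; 0 .006 0 0 0; 0 0 0 0 0")

```text
t: 17.3
ee_pos: [478.1, -234.2, 196.0]
orientation: [2.246, 2.196, 0.0]
ft_force: [0.2, 0.4, -0.9]
width: 7.8
```

Request:
play_rows(increments="0 .006 0 0 0; 0 .006 0 0 0; 0 .006 0 0 0; 0 .006 0 0 0; 0 0 0 0 0; 0 0 0 0 0")

```text
t: 17.9
ee_pos: [501.3, -234.0, 195.8]
orientation: [-2.246, -2.196, 0.0]
ft_force: [-0.1, 0.1, -0.9]
width: 7.7
```

```bash
python3 - <<'E'
from h import *
o=ctrl.get_obs(); print(o["ee_pos"],o["ft_force"],o["width"])
s=shot("scene"); print(rodang(s))
cv2.imwrite("pics/s3c.png",cv2.resize(s["img"][150:330,220:420,::-1],None,fx=3,fy=3,interpolation=cv2.INTER_CUBIC))
E
```

```text
[ 501.2750874  -234.01792324  195.84056489] [-0.06746465  0.1252052  -0.86163096] 7.725012204993575
(array([ 465.69448252, -230.38796938,  182.41907797]), np.float64(177.16445305693708), 15)
```

View pics/s3c.png

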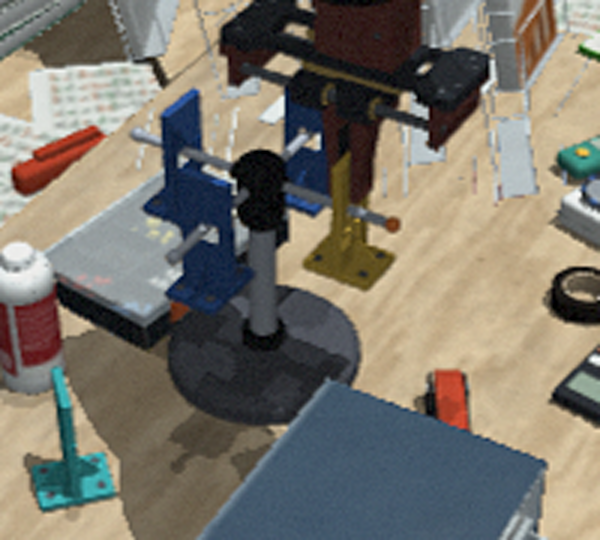

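The rod runs through the hole, the orange tip (crop 393,224) sticks out and the tree hasn't moved. I'll lower it onto the rod.

Request:
play_rows(increments="0 0 0 -.0015 0; 0 0 0 -.0015 0; 0 0 0 -.001 0; 0 0 0 -.001 0; 0 0 0 -.0005 0; 0 0 0 0 0")

```text
t: 18.55
ee_pos: [501.2, -234.1, 190.4]
orientation: [-2.246, -2.196, 0.0]
ft_force: [-0.6, -0.1, -0.5]
width: 8.1
```

Request:
play_rows(increments="0 0 0 -.0005 0; 0 0 0 -.0005 0; 0 0 0 0 0")

```text
t: 18.85
ee_pos: [501.4, -234.1, 189.7]
orientation: [2.246, 2.196, 0.0]
ft_force: [-0.7, 0.1, 0.8]
width: 8.1
```

Request:
play_rows(increments=".12 0 0 0 0; .12 0 0 0 0; .2 0 0 0 0; .3 0 0 0 0; .3 0 0 0 0; .3 0 0 0 0; .3 0 0 0 0")

```text
t: 19.55
ee_pos: [501.3, -234.1, 189.5]
orientation: [-2.246, -2.196, 0.0]
ft_force: [0.0, -0.3, 0.3]
width: 26.7
```

Request:
play_rows(increments=".3 0 0 .004 0; .3 0 0 .01 0; .3 0 0 .02 0; .3 0 0 .03 0; .3 0 0 .03 0; .3 -.03 0 .02 0; .3 -.04 0 0 0; .3 -.04 0 0 0; .3 -.04 0 0 0; .3 0 0 0 0; .3 0 0 0 0; .3 0 0 0 0")

```text
t: 20.75
ee_pos: [352.3, -234.5, 304.2]
orientation: [2.245, 2.195, 0.001]
ft_force: [0.5, 0.4, 0.2]
width: 26.2
```

```bash
python3 - <<'E'
from h import *
o=ctrl.get_obs(); print(o["t"],o["ee_pos"],o["ft_force"],o["width"])
s=shot("scene"); t=shot("top"); print(rodang(s),rodang(t))
a=cv2.resize(s["img"][150:330,200:440,::-1],(720,540)); cv2.imwrite("pics/s4c.png",a)
for n,d in(("scene",s),("top",t)):
    P=d["P"];x,y,z=P[...,0],P[...,1],P[...,2]; hsv=cv2.cvtColor(d["img"],cv2.COLOR_RGB2HSV); H,S=hsv[...,0],hsv[...,1]
    m=(H>18)&(H<34)&(S>150)&(abs(x-502)<50)&(abs(y+234)<40)&(z>100)&(z<240); q=P[m]; print(n,len(q),q.min(0),q.max(0))
    q=P[m&(z>205)]; print("top plate",q.mean(0) if len(q) else '')
P=t["P"]; z=P[...,2]; v,u=np.mgrid[:480,:640]; box=lambda a,b,c,e:(u>=a)&(u<=b)&(v>=c)&(v<=e)
for n,b,zr in(("red",(262,292,150,190),(110,140)),("blk",(175,212,145,182),(120,150)),("tape",(394,425,306,338),(12,30))):
    m=box(*b)&(z>zr[0])&(z<zr[1]); q=P[m]; print(n,len(q),q.mean(0))
E
```

```text
20.75 [ 352.29044847 -234.49842837  304.2479005 ] [0.48109536 0.39990806 0.23060598] 26.203608540820653
(array([ 464.87180924, -229.84096995,  183.25104413]), np.float64(176.91097834517325), 14) (array([ 466.89119183, -232.34696348,  183.9816633 ]), np.float64(178.13369218492358), 26)
scene 577 [ 472.04503165 -255.81474675  125.70146801] [ 528.49875971 -207.59071768  226.66317887]
top plate [ 498.8197506  -226.68385251  217.16432766]
top 442 [ 473.46756631 -255.96876469  126.43925117] [ 528.0165137  -211.56520357  226.39476016]
top plate [ 501.75568323 -232.06289683  222.99789033]
red 305 [ 729.39428516 -131.72720844  117.46608234]
blk 141 [751.45794475  60.16943662 134.55810894]
tape 330 [ 381.12051385 -429.45040151   17.41121294]
```

View pics/s4c.png

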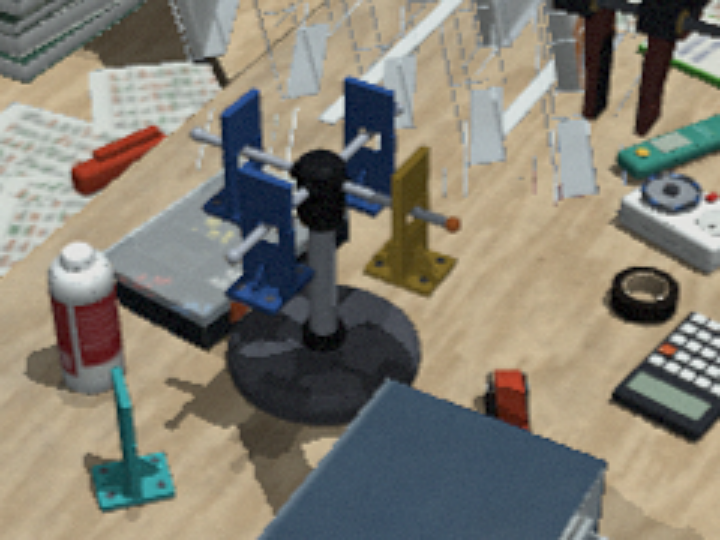

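The yellow bracket hangs level on the empty branch (crop 405,225), about 40 mm in from the tip. The tree angle is unchanged, the bottles and tape haven't moved, and the gripper is clear. I'll hand in.

```bash
python3 -c "
from workcell import ctrl
print(ctrl.close_job())"
```

```text
the job is handed in; nothing more can be done
None
```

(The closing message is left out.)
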